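# Fetch the rear sinker and prove it on the trip scale

### The job

Move the two wooden floats from the front of the crowded hook onto the bar of the empty hook and leave them hanging there. Then take the sinker from the back of the crowded hook and set it down in the upright tip bucket so that its weight alone trips the bucket and dumps it into the tray below; finally push the empty bucket's counterweight back until the bucket stands upright again. Drop nothing on the way and leave the other tackle undisturbed.

Things in the scene. Friction and masses are not known exactly. Their poses are not given: they have to be found in the camera images.
- hook_full_bar (a point): The crowded hook: level steel bar, 8 mm thick, fixed. Point: on the bar's axis, 200 mm above the table; x runs along the bar from free tip to post. Straight from x = -90 mm to the post at +100 mm (6 mm higher than the axis); the end turns up, tip at x = -98 mm, 20 mm above the axis (a bail is clear beyond x = -115). Floats (either order) hang at x = -50 and 0, the sinker rearmost at +50.
- hook_spare_bar (a point): The spare, empty hook: level steel bar, 8 mm thick, fixed. Point: on the bar's axis, 200 mm above the table; x runs along the bar from free tip to post. Straight from x = -90 mm to the post at +100 mm (6 mm higher than the axis); the end turns up, tip at x = -98 mm, 20 mm above the axis (a bail is clear beyond x = -115). Both floats end here, on the straight part.
- egg_float_mid (a point): Egg-shaped wooden float, 43 mm across, 124 mm tall, 110 g. Point: its centre, 62 mm above its underside; z up, x along the bar. On top a flat-strap steel bail: grip its upright sides 28 mm above the point (outer faces 46 mm apart along y, 14 mm wide along x, 3 to 39 mm above the point). It hangs by the bail's inverted-V top, bar axis 48 mm above the point. Can be lifted 37 mm on the bar; 25 mm clears the tip.
- drum_float_mid (a point): Drum-shaped wooden float, 38 mm across, 124 mm tall, 120 g. Point: its centre, 62 mm above its underside; z up, x along the bar. On top a flat-strap steel bail: grip its upright sides 28 mm above the point (outer faces 46 mm apart along y, 14 mm wide along x, 3 to 39 mm above the point). It hangs by the bail's inverted-V top, bar axis 48 mm above the point. Can be lifted 37 mm on the bar; 25 mm clears the tip.
- sinker_mid (a point): Dark metal conical sinker, flat base 40 mm across, 124 mm tall, about 400 g. Point: its centre, 62 mm above its underside; z up, x along the bar. On top a flat-strap steel bail: grip its upright sides 28 mm above the point (outer faces 46 mm apart along y, 14 mm wide along x, 3 to 39 mm above the point). It hangs by the bail's inverted-V top, bar axis 48 mm above the point. Can be lifted 37 mm on the bar; 25 mm clears the tip.
- bucket (a joint): Tilt of the tip bucket on its level hinge: 0 = upright on its stop, 1.95 rad = fully tipped, pouring lip down. The counterweight keeps the empty bucket upright; the sinker set on its floor trips it. Over-centre: empty, it stays tipped, and pushed back below about 0.7 rad it falls upright by itself. Takes under 3 N at the counterweight.
- bucket_floor (a point): Spot on the bucket's inner floor for the sinker, 35 mm ahead of the hinge, 206 mm above the table when upright. Floor spans 50 mm behind to 35 mm ahead of it (x) and 44 mm to either side (y, along the hinge); back and side walls 50 mm high, front sloping up 30 degrees to the lip. x points to the pouring side. Axes turn with the bucket.
- counterweight (a point): Centre of the counterweight, a steel bar 28 mm thick, 60 mm long along y, 85 mm behind the hinge (which lies along +x, 190 mm above the table; posts 78 mm to either side, 205 mm high). Upright: level with the hinge, behind it; tipped: almost straight above it. Axes turn with the bucket: z is up when upright, towards the pouring side when tipped; push along -z, round the hinge, to reset.
- tray (a point): Centre of the inner floor of the fixed catch tray under and ahead of the bucket: inside 328 mm along x, 158 mm along y, walls 55 mm high (105 mm at the far end). x is the pouring direction. A sloping plate lies in it below the hinge.
- dish: Bystander: white dish of small sinkers, 90 mm across, 32 mm high. Origin under its centre. Leave it alone.
- reel: Bystander: orange fishing reel lying flat, 68 mm across, 71 mm high. Origin under its centre. Leave it alone.
- pliers: Bystander: stainless pliers lying flat, 165 mm long, 14 mm high. Origin under its centre. Leave it alone.
- mug: Bystander: mug, 80 mm across, 85 mm high. Origin under its centre. Leave it alone.
- spool: Bystander: line spool, 80 mm across, 60 mm high. Origin under its centre. Leave it alone.
Mind the look-alikes: they are no part of the job. Leave any green look-alike of the part that bears egg_float_mid alone.

How it is judged:
By the outcome, as a careful person would: the job done as asked, in the order asked, and still so for the second after the job is handed in, with the robot touching nothing.
It also fails if it takes over 72 s, if anything falls off the work surface, if the arm or the gripper's body presses on something with over 40 N, if the wrist force passes 120 N, or if a joint passes its speed limit or range.

### The arm

A 6-joint arm with a two-finger parallel gripper is mounted at the origin on the work surface. World frame = base frame: x ahead of the robot, y to its left, z up, the work surface at z = 0. Lengths are in m, angles in degrees, forces in N, time in s.
With the tool pointing down it reaches from about 0.325 to 0.775 m from the base axis. Payload 5.5 kg.
Tool frame: the origin (TCP) lies on the centre line of the jaws, within the pads' length; the fingertips stand 22 mm ahead of it and the grasp point (between the pads) lies 3 mm ahead of it; z points along the fingers, y is the line along which they close (so a half turn about z gives the same grasp; the last joint's range is limited). The gripper opens to 85 mm and grips with 20 to 120 N. Pads are 22 mm wide; open, the fingers measure 114 mm over their backs; the gripper's body (76 mm by 85 mm) begins 54 mm behind the grasp point. The pads swing forward as they close: fully open they stand 13 mm farther back than shut.
Start: joints at [-76.186, 5.22, 70.514, -0, 104.267, -3.249], TCP at [0.176, -0.574, 0.253] pointing down, gripper open.
Joint ranges: [-164.24, 164.24], [-49.07, 125.15], [9.68, 141.18], [-86.29, 266.29], [3.28, 154.24], [-151.56, 151.56]. Speed limits (degrees/s): [147.25, 147.25, 172.46, 180, 180, 180].

### API

Orientations are given as [roll, pitch, yaw] about the fixed x, y, z axes, in that order (R = Rz(yaw) Ry(pitch) Rx(roll)).
In Python, from station import robot, viewer, job gives the robot as it stands.
- The arm moves only by the shell command python3 -m crank 'ROWS'. ROWS is JSON, a list of rows, each an object of numbers: "ax", "ay", "az": the turn, a rotation vector about the tool's x, y, z scaled (see below); "x", "y", "z": the shift along the tool's x, y, z scaled (see below); "fingers": the opening, from -1 (shut) to 1 (fully open). In form: [{"ax": .., "ay": .., "az": .., "x": .., "y": .., "z": .., "fingers": ..}, ...]. A call has 1 to 5 rows; each row is the pose to reach, as a shift and turn from the pose commanded when the call began, along the tool's axes at that moment; what a row does not reach only later rows make up. The controller multiplies each number of a shift by 100 mm and each number of a turn by 45 degrees. A row lasts 1/8 s, in which the tool goes at most 62.5 mm and 10.7 degrees, less where a joint would pass 70% of its speed; a pose out of reach is approached as far as the arm can. A call with a number of a shift or a turn outside -1 to 1 is refused whole. A call with a gripper value outside its range is refused whole. The fingers move at their own pace and stop on an object; the grip force is fixed at half the most. Time passes only in rows, so rows that repeat a pose let the fingers close. It gives the time, the measured TCP pose, the force, the opening and the grip force at its end, in the units of the state.
- robot.state(): the state, without advancing time (a new reading comes with each control period).
- viewer.snapshot(name): name is "scene" or "top" or "wrist"; returns (picture, depth): 420x560x3 uint8, blue, green, red; 420x560 float32, m along the optical axis (not along the pixel's ray), 0 where there is no reading.
- viewer.camera_params(name): a dict with "vfov" (degrees; the focal length in pixels is half the picture's height over the tangent of half this angle, whatever the lens; pixels are square), "cx", "cy" (the principal point, pixels), "dist" ([k1, k2, p1, p2, k3] as OpenCV has them; the pictures are not rectified), "rvec" (rotation vector, rad) and "tvec" (3), from world to camera coordinates, as OpenCV has them. Camera axes: x right, y down, z forward; pixel columns grow to the right and rows downward; lengths in m; the calibration is good to about 2 mm. A picture is of the moment at which its call begins: read the wrist's pose just before it. camera_params takes no time and is no camera call; for the wrist camera it gives the pose at the moment of the call.
- job.job_done(): hands the job in; it is judged then, once.
The state is a dict: "clock": time; "q": joint angles; "joint_velocities": joint speeds; "joint_efforts": joint torques, N m; "tcp_pos": TCP position; "eef_rot": TCP orientation; "force": force on the tool from outside, world axes, zero at the start; "ft_torque": the same for the moment, N m; "opening": finger opening in m; "gripper_force": force on a finger pad.
Only numpy, scipy, OpenCV 4.12 (cv2) and the standard library are available. Lean on these libraries where they do the work, as an engineer would, in place of code of your own. Each camera call takes 0.05 s, during which the arm holds its last target. There are 200 camera calls.

## Working session

There is one attempt and no reset: what is moved stays moved. The work goes in short steps, Python scripts to look and compute and a shell command to move; the robot and the scene stay as the last step left them, time stands still between calls to the robot, and variables do not carry over. Pictures are saved under pics/ and viewed, at most 12 in all, crops included, and the job is handed in when it is done.

```bash
ls; mkdir -p pics
cat > h.py <<'E'
import numpy as np, cv2
from station import robot, viewer, job
def cam(n):
    p=viewer.camera_params(n); f=210/np.tan(np.radians(p['vfov'])/2)
    K=np.array([[f,0,p['cx']],[0,f,p['cy']],[0,0,1.]]); R=cv2.Rodrigues(np.array(p['rvec'],float))[0]
    return K,np.array(p['dist'],float),R,np.array(p['tvec'],float).ravel()
def ray(c,uv):
    K,d,R,t=c; n=cv2.undistortPoints(np.array([[uv]],float),K,d).ravel()
    return -R.T@t, R.T@np.array([n[0],n[1],1.])
def onz(c,uv,z):
    o,d=ray(c,uv); return o+d*(z-o[2])/d[2]
def cloud(c,dep):
    K,d,R,t=c; h,w=dep.shape; u,v=np.meshgrid(np.arange(w),np.arange(h))
    n=cv2.undistortPoints(np.stack([u,v],-1).reshape(-1,1,2).astype(float),K,d).reshape(h,w,2)
    P=np.dstack([n[...,0]*dep,n[...,1]*dep,dep])
    return (P-t)@R
E
cat > s.py <<'E'
from h import *
for n in ['scene','top']:
    c=cam(n); im,d=viewer.snapshot(n); cv2.imwrite(f'pics/{n}0.png',im); np.savez(f'{n}.npz',im=im,P=cloud(c,d),d=d)
    print(n,-c[2].T@c[3], c[0][0,0])
print(robot.state())
E
python3 s.py
```

```text
pics
scene [ 1.27722466 -0.39998489  0.99278111] 441.21289437357717
top [ 0.37237261 -0.11619129  1.13742242] 435.8484837210747
{'clock': 0.1, 'q': array([-7.61860401e+01,  5.25882647e+00,  7.05760270e+01, -2.90495932e-03,
        1.04267400e+02, -3.25082672e+00]), 'joint_velocities': array([ 0.02816109, -0.03072856, -0.1193052 , -0.11513989, -0.05230736,
       -0.12325173]), 'joint_efforts': array([ 3.14360725e-03, -4.60216355e+01, -4.19219935e+01,  6.28899215e-05,
        1.05910253e-02,  2.25964629e-05]), 'tcp_pos': array([ 0.17598012, -0.57337905,  0.25225326]), 'eef_rot': array([-1.79897752e+02, -2.98639292e-03,  1.70640706e+01]), 'force': array([ 0.71241831,  0.35420848, -0.32666238]), 'ft_torque': array([-0.03302598,  0.00918743,  0.02940668]), 'gripper_force': 0.0, 'opening': 0.08557197452323502}
```

View pics/scene0.png

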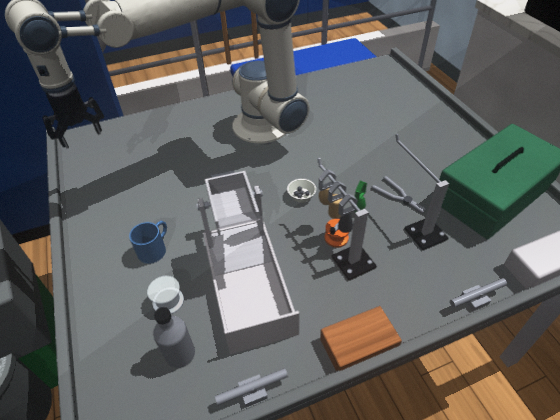

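View pics/top0.png

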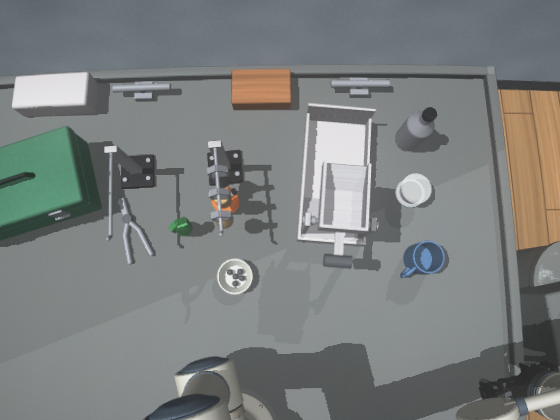

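Top view: the crowded hook is at about (220,190), with free tip (222,232) and post (215,145). The spare hook runs (110,237)–(110,150). The bucket is at (345,195) with its counterweight at (338,261), and the tray sits ahead of it at (335,170). The green look-alike is at (180,227) in the top view and (360,190) in the scene. Next I'll take a close crop and fit the geometry.

```bash
cat > m.py <<'E'
from h import *
T=np.load('top.npz'); S=np.load('scene.npz')
a=cv2.resize(S['im'][140:285,290:390],None,fx=4,fy=4,interpolation=2)[:580]
b=cv2.resize(T['im'][130:275,165:265],None,fx=4,fy=4,interpolation=2)[:580]
cv2.imwrite('pics/crop1.png',np.hstack([a,b]))
ct=cam('top')
def bar(P,box,zr,nm):
    u0,v0,u1,v1=box; Q=P[v0:v1,u0:u1].reshape(-1,3); vv,uu=np.mgrid[v0:v1,u0:u1]
    m=(Q[:,2]>zr[0])&(Q[:,2]<zr[1]); Q=Q[m]
    print(nm,len(Q),'min',Q.min(0).round(3),'max',Q.max(0).round(3),'med',np.median(Q,0).round(4))
    if len(Q)>5:
        l=cv2.fitLine(Q[:,:2].astype(np.float32),cv2.DIST_HUBER,0,.001,.001).ravel(); print('  line',l.round(4),'yaw',np.degrees(np.arctan2(l[1],l[0])).round(2))
    return Q
bar(T['P'],(95,155,120,245),(.19,.23),'spare top')
bar(S['P'],(385,120,450,240),(.19,.208),'spare scene')
bar(T['P'],(200,150,240,240),(.19,.23),'full top')
bar(S['P'],(310,140,375,270),(.19,.208),'full scene')
bar(T['P'],(320,250,355,270),(.15,.25),'cw')
for nm,z,pts in [('spare',.2,[(110,237),(111,150)]),('full',.2,[(222,232),(217,148)]),('cwtop',.204,[(338,261)]),('hinge',.205,[(309,218),(374,224)])]:
    print(nm,[onz(ct,p,z).round(4) for p in pts])
# tall stuff: tray walls
Q=T['P'][95:250,295:380].reshape(-1,3)
for lo,hi in [(.045,.065),(.1,.115),(.2,.21),(.24,.27)]:
    q=Q[(Q[:,2]>lo)&(Q[:,2]<hi)]
    if len(q)>5: print(lo,len(q),q.min(0).round(3),q.max(0).round(3),cv2.minAreaRect(q[:,:2].astype(np.float32)))
E
python3 m.py
```

```text
spare top 286 min [0.469 0.244 0.196] max [0.666 0.257 0.222] med [0.5577 0.2517 0.2027]
  line [0.9994 0.0352 0.5362 0.2503] yaw 2.02
spare scene 276 min [0.476 0.243 0.19 ] max [0.689 0.275 0.208] med [0.6204 0.2536 0.2045]
  line [0.9994 0.0352 0.6096 0.254 ] yaw 2.02
full top 658 min [ 0.475 -0.018  0.19 ] max [0.67  0.036 0.222] med [0.5729 0.0081 0.2027]
  line [0.9962 0.0874 0.5732 0.0084] yaw 5.02
full scene 450 min [ 0.484 -0.014  0.19 ] max [0.695 0.038 0.208] med [0.6202 0.01   0.2025]
  line [0.9966 0.0824 0.6078 0.0107] yaw 4.73
cw 406 min [ 0.406 -0.278  0.183] max [ 0.444 -0.217  0.208] med [ 0.4214 -0.2464  0.2009]
  line [ 0.0634  0.998   0.4221 -0.2465] yaw 86.37
spare [array([0.4775, 0.2485, 0.2   ]), array([0.6767, 0.2568, 0.2   ])]
full [array([0.4856, 0.0005, 0.2   ]), array([0.6755, 0.0132, 0.2   ])]
cwtop [array([ 0.4191, -0.2482,  0.204 ])]
hinge [array([ 0.5128, -0.1884,  0.205 ]), array([ 0.4975, -0.3294,  0.205 ])]
0.045 1117 [ 0.466 -0.371  0.045] [ 0.818 -0.171  0.065] ((0.6422674059867859, -0.26987770199775696), (0.17235368490219116, 0.33860909938812256), 84.15081787109375)
0.1 202 [ 0.481 -0.37   0.1  ] [ 0.82  -0.181  0.112] ((0.651921808719635, -0.2695491909980774), (0.168268084526062, 0.3266218304634094), 84.10055541992188)
0.2 1688 [ 0.476 -0.335  0.2  ] [ 0.628 -0.176  0.21 ] ((0.5368051528930664, -0.2676898241043091), (0.15572528541088104, 0.13647472858428955), 70.04733276367188)
0.24 691 [ 0.476 -0.318  0.24 ] [ 0.628 -0.206  0.26 ] ((0.5524190068244934, -0.26151493191719055), (0.10104945302009583, 0.14408163726329803), 84.97306060791016)
```

View pics/crop1.png

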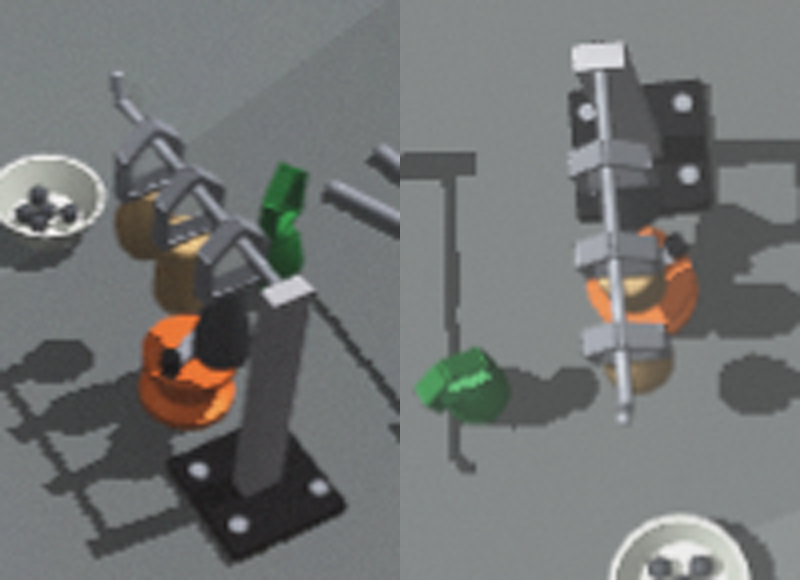

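The crop shows three bails on the crowded bar, all with brown or dark bodies. From the tip, at top pixels (221,216), (219,193) and (217,169), they are egg float, drum float and dark sinker. The green look-alike, at (180,227), stands on its own off the bar, so I leave it alone. Next I'll refine the hook frames.

```bash
cat > m2.py <<'E'
from h import *
for n,boxF,boxS in [('top',(200,150,240,240),(95,155,120,245)),('scene',(310,140,375,270),(385,120,450,240))]:
    P=np.load(n+'.npz')['P']
    for nm,(u0,v0,u1,v1) in [('full',boxF),('spare',boxS)]:
        Q=P[v0:v1,u0:u1].reshape(-1,3); 
        q=Q[(Q[:,2]>.199)&(Q[:,2]<.2052)&(Q[:,0]<.66)]
        # slim points only: robust line
        l=cv2.fitLine(q[:,:2].astype(np.float32),cv2.DIST_WELSCH,0,.0005,.0005).ravel(); a=np.arctan2(l[1],l[0])
        y=lambda x:l[3]+(x-l[2])*l[1]/l[0]
        print(n,nm,'yaw',np.degrees(a).round(2),'y@.575',round(float(y(.575)),4))
        t=Q[(Q[:,2]>.2125)&(Q[:,0]<.5)]; print('  tip xmin/max',t[:,0].min() if len(t) else 0,t[:,0].max() if len(t) else 0, 'post', Q[(Q[:,2]>.2)&(Q[:,2]<.22)][:,0].max())
        if nm=='full':
            s=Q[(Q[:,2]>.2065)&(Q[:,2]<.23)&(Q[:,0]>.49)&(Q[:,0]<.66)]
            h,e=np.histogram(s[:,0],np.arange(.49,.665,.005)); print('  ',dict(zip(e.round(3).tolist(),h.tolist())),s[:,2].max())
im=np.load('top.npz')['im']; hsv=cv2.cvtColor(im,cv2.COLOR_BGR2HSV); P=np.load('top.npz')['P']
m=np.zeros(im.shape[:2],bool); m[210:245,165:195]=1
g=P[m&(cv2.inRange(hsv,(45,80,30),(80,255,255))>0)]; print('green',g.min(0),g.max(0))
E
python3 m2.py
```

```text
top full yaw 4.94 y@.575 0.0087
  tip xmin/max 0.37237260795195776 0.4840102730036907 post 0.6703853139028051
   {0.49: 1, 0.495: 0, 0.5: 0, 0.505: 0, 0.51: 0, 0.515: 8, 0.52: 15, 0.525: 15, 0.53: 7, 0.535: 0, 0.54: 1, 0.545: 0, 0.55: 0, 0.555: 0, 0.56: 0, 0.565: 10, 0.57: 14, 0.575: 16, 0.58: 6, 0.585: 0, 0.59: 0, 0.595: 1, 0.6: 0, 0.605: 0, 0.61: 0, 0.615: 3, 0.62: 14, 0.625: 14, 0.63: 13, 0.635: 0, 0.64: 0, 0.645: 0, 0.65: 0, 0.655: 0, 0.66: 0} 0.21415701135959525
top spare yaw 1.97 y@.575 0.252
  tip xmin/max 0.37237260795195776 0.4781026662435579 post 0.6638955125675896
scene full yaw 4.09 y@.575 0.0093
  tip xmin/max 0.48003934868638404 0.4871305498788302 post 0.6945011318441491
   {0.49: 1, 0.495: 0, 0.5: 1, 0.505: 0, 0.51: 0, 0.515: 1, 0.52: 8, 0.525: 7, 0.53: 6, 0.535: 2, 0.54: 1, 0.545: 0, 0.55: 0, 0.555: 1, 0.56: 0, 0.565: 4, 0.57: 11, 0.575: 10, 0.58: 9, 0.585: 0, 0.59: 0, 0.595: 2, 0.6: 1, 0.605: 1, 0.61: 0, 0.615: 0, 0.62: 12, 0.625: 7, 0.63: 14, 0.635: 2, 0.64: 0, 0.645: 0, 0.65: 2, 0.655: 0, 0.66: 0} 0.21522412433305038
scene spare yaw 3.21 y@.575 0.2525
  tip xmin/max 0.4699740673333683 0.48169783139353645 post 0.688059363401066
green [ 0.37237261 -0.11619129  0.04410653] [0.53548255 0.14113825 1.13742242]
```

```bash
cat > d.py <<'E'
# usage: d.py x y z yaw  -> shift in tool units to a world target, turn about tool z
import sys; from h import *
from scipy.spatial.transform import Rotation as Ro
s=robot.state(); R=Ro.from_euler('xyz',s['eef_rot'],degrees=True).as_matrix()
t=np.array(list(map(float,sys.argv[1:4])))
print('t%.2f'%s['clock'],'pos',s['tcp_pos'].round(4),'rpy',s['eef_rot'].round(2),'F',s['force'].round(1),'open',round(s['opening'],4),'gf',round(s['gripper_force'],1))
if len(sys.argv)>4: print('units',((R.T@(t-s['tcp_pos']))*10).round(3),'az',round(((s['eef_rot'][2]-float(sys.argv[4])+180)%360-180)/45,3))
E
python3 -m crank '[{"z":-0.5},{"x":1,"y":-0.9,"z":-0.5},{"x":1,"y":-0.9,"z":-0.5},{"x":1,"y":-0.9,"z":-0.5}]'
for i in 1; do python3 -m crank '[{"x":1,"y":-0.9},{"x":1,"y":-0.9},{"x":1,"y":-0.9}]'; python3 -m crank '[{"x":1,"y":-0.9},{"x":1,"y":-0.9},{"x":1,"y":-0.9}]'; python3 -m crank '[{"x":1,"y":-0.9},{"x":1,"y":-0.9},{"x":1,"y":-0.9}]'; python3 -m crank '[{"x":1,"y":-0.9},{"x":1,"y":-0.9,"az":0.275},{"x":1,"y":-0.9,"az":0.275},{"x":1,"y":-0.9,"az":0.275}]'; done
python3 d.py .5257 .0049 .30 4.7
```

```text
t0.10 pos [ 0.176  -0.5734  0.2523] rpy [-179.9    -0.     17.06] F [ 0.7  0.4 -0.3] open 0.0856 gf 0.0
units [ 5.04  -4.503 -0.469] az 0.275invalid input at $[0]: expected keys ax, ay, az, x, y, z, fingers
invalid input at $[0]: expected keys ax, ay, az, x, y, z, fingers
invalid input at $[0]: expected keys ax, ay, az, x, y, z, fingers
invalid input at $[0]: expected keys ax, ay, az, x, y, z, fingers
invalid input at $[0]: expected keys ax, ay, az, x, y, z, fingers
```

```bash
python3 -m crank '[{"ax":0,"ay":0,"az":0,"x":0,"y":0,"z":-0.5,"fingers":1},{"ax":0,"ay":0,"az":0,"x":1,"y":-0.9,"z":-0.5,"fingers":1},{"ax":0,"ay":0,"az":0,"x":1,"y":-0.9,"z":-0.5,"fingers":1},{"ax":0,"ay":0,"az":0,"x":1,"y":-0.9,"z":-0.5,"fingers":1}]'
python3 d.py .5257 .0049 .30 4.7
python3 -m crank '[{"ax":0,"ay":0,"az":0,"x":1,"y":-0.9,"z":0,"fingers":1},{"ax":0,"ay":0,"az":0,"x":1,"y":-0.9,"z":0,"fingers":1},{"ax":0,"ay":0,"az":0,"x":1,"y":-0.9,"z":0,"fingers":1}]'
python3 -m crank '[{"ax":0,"ay":0,"az":0,"x":1,"y":-0.9,"z":0,"fingers":1},{"ax":0,"ay":0,"az":0,"x":1,"y":-0.9,"z":0,"fingers":1},{"ax":0,"ay":0,"az":0,"x":1,"y":-0.9,"z":0,"fingers":1}]'
python3 -m crank '[{"ax":0,"ay":0,"az":0,"x":1,"y":-0.9,"z":0,"fingers":1},{"ax":0,"ay":0,"az":0,"x":1,"y":-0.9,"z":0,"fingers":1},{"ax":0,"ay":0,"az":0,"x":1,"y":-0.9,"z":0,"fingers":1}]'
python3 -m crank '[{"ax":0,"ay":0,"az":0,"x":1,"y":-0.9,"z":0,"fingers":1},{"ax":0,"ay":0,"az":0.275,"x":1,"y":-0.9,"z":0,"fingers":1},{"ax":0,"ay":0,"az":0.275,"x":1,"y":-0.9,"z":0,"fingers":1},{"ax":0,"ay":0,"az":0.275,"x":1,"y":-0.9,"z":0,"fingers":1}]'
python3 d.py .5257 .0049 .30 4.7
```

```text
clock: 0.6
tcp_pos: [0.2469, -0.4558, 0.3038]
eef_rot: [180.0, -0.0, 17.3]
force: [0.6, -0.7, -0.7]
opening: 0.0853
gripper_force: 0.0
t0.60 pos [ 0.2469 -0.4558  0.3038] rpy [ 1.7997e+02 -4.0000e-02  1.7260e+01] F [ 0.6 -0.7 -0.7] open 0.0853 gf 0.0
units [ 4.03  -3.572  0.039] az 0.279
clock: 0.98
tcp_pos: [0.3157, -0.3407, 0.3035]
eef_rot: [180.0, -0.0, 17.3]
force: [-1.2, -0.6, -0.3]
opening: 0.0853
gripper_force: 0.0
clock: 1.35
tcp_pos: [0.3848, -0.2257, 0.3031]
eef_rot: [-180.0, -0.0, 17.3]
force: [-0.3, -0.2, 0.4]
opening: 0.0852
gripper_force: 0.0
clock: 1.72
tcp_pos: [0.4539, -0.1107, 0.3025]
eef_rot: [-180.0, 0.1, 17.2]
force: [-0.8, -0.7, 0.2]
opening: 0.0854
gripper_force: 0.0
clock: 2.22
tcp_pos: [0.5225, 0.0022, 0.3024]
eef_rot: [180.0, 0.1, 4.7]
force: [0.6, -0.7, -0.5]
opening: 0.0851
gripper_force: 0.0
t2.23 pos [0.5225 0.0022 0.3024] rpy [1.7996e+02 1.0000e-01 4.7100e+00] F [ 0.6 -0.7 -0.5] open 0.0851 gf 0.0
units [ 0.035 -0.024  0.024] az 0.0
```

Now a near look with the wrist camera.

```bash
cat > w.py <<'E'
import sys; from h import *
c=cam('wrist'); im,d=viewer.snapshot('wrist'); P=cloud(c,d); cv2.imwrite(f'pics/{sys.argv[1]}.png',im); np.savez('wrist.npz',im=im,P=P)
Q=P.reshape(-1,3)
m=(d.ravel()>0)&(Q[:,2]>.199)&(Q[:,2]<.2052)&(abs(Q[:,1]-float(sys.argv[2]))<.05)&(Q[:,0]>.4)&(Q[:,0]<.66); q=Q[m]
if len(q)>9:
    l=cv2.fitLine(q[:,:2].astype(np.float32),cv2.DIST_WELSCH,0,.0005,.0005).ravel()
    print(len(q),'yaw',np.degrees(np.arctan2(l[1],l[0])),'y@.525',l[3]+(.525-l[2])*l[1]/l[0],'y@.575',l[3]+(.575-l[2])*l[1]/l[0])
s=Q[(d.ravel()>0)&(Q[:,2]>.2065)&(Q[:,2]<.225)&(abs(Q[:,1]-float(sys.argv[2]))<.05)]
h,e=np.histogram(s[:,0],np.arange(.45,.665,.0025)); print({round(a,4):int(b) for a,b in zip(e,h) if b})
E
python3 w.py w1 .005
```

```text
3447 yaw 4.930704 y@.525 0.006150274 y@.575 0.01046378
{np.float64(0.475): 1, np.float64(0.4775): 15, np.float64(0.48): 42, np.float64(0.4825): 62, np.float64(0.485): 62, np.float64(0.4875): 45, np.float64(0.49): 2, np.float64(0.52): 48, np.float64(0.5225): 70, np.float64(0.525): 71, np.float64(0.5275): 72, np.float64(0.53): 70, np.float64(0.5325): 81, np.float64(0.535): 3, np.float64(0.5675): 2, np.float64(0.57): 65, np.float64(0.5725): 84, np.float64(0.575): 85, np.float64(0.5775): 88, np.float64(0.58): 87, np.float64(0.5825): 73, np.float64(0.62): 5, np.float64(0.6225): 99, np.float64(0.625): 109, np.float64(0.6275): 106, np.float64(0.63): 101, np.float64(0.6325): 106, np.float64(0.635): 56}
```

View pics/w1.png

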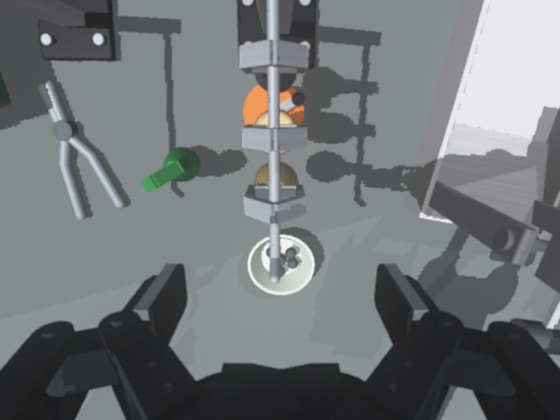

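Wrist view: the bar is at column 275. The front bail (egg float) is at (274,203), the drum's bail at (273,138) and the sinker's at (274,52), with the fingers straddling the bar. I'm descending and gripping.

```bash
python3 -m crank '[{"ax":0,"ay":0,"az":0,"x":0.05,"y":-0.03,"z":0.5,"fingers":1},{"ax":0,"ay":0,"az":0,"x":0.05,"y":-0.03,"z":1,"fingers":1},{"ax":0,"ay":0,"az":0,"x":0.05,"y":-0.03,"z":1,"fingers":1}]'
python3 -m crank '[{"ax":0,"ay":0,"az":0,"x":0,"y":0,"z":0.19,"fingers":1},{"ax":0,"ay":0,"az":0,"x":0,"y":0,"z":0.19,"fingers":1},{"ax":0,"ay":0,"az":0,"x":0,"y":0,"z":0.19,"fingers":-1},{"ax":0,"ay":0,"az":0,"x":0,"y":0,"z":0.19,"fingers":-1},{"ax":0,"ay":0,"az":0,"x":0,"y":0,"z":0.19,"fingers":-1}]'
python3 -m crank '[{"ax":0,"ay":0,"az":0,"x":0,"y":0,"z":0,"fingers":-1},{"ax":0,"ay":0,"az":0,"x":0,"y":0,"z":0,"fingers":-1}]'
python3 d.py .527 .0056 .183 4.9
```

```text
clock: 2.65
tcp_pos: [0.5242, 0.0048, 0.1984]
eef_rot: [-180.0, 0.5, 4.6]
force: [-0.2, 0.8, 0.8]
opening: 0.0855
gripper_force: 0.0
clock: 3.28
tcp_pos: [0.5272, 0.0069, 0.1856]
eef_rot: [-180.0, -0.1, 4.7]
force: [0.4, 0.5, 3.3]
opening: 0.0444
gripper_force: 60.9
clock: 3.52
tcp_pos: [0.5272, 0.0069, 0.1856]
eef_rot: [-180.0, -0.1, 4.7]
force: [-0.8, 1.2, 5.5]
opening: 0.0452
gripper_force: 61.2
t3.52 pos [0.5272 0.0069 0.1856] rpy [-1.80e+02 -1.30e-01  4.71e+00] F [-0.8  1.2  5.5] open 0.0452 gf 61.2
units [-0.003  0.013  0.026] az -0.004
```

```bash
python3 -m crank '[{"ax":0,"ay":0,"az":0,"x":0,"y":0,"z":-0.15,"fingers":-1},{"ax":0,"ay":0,"az":0,"x":0,"y":0,"z":-0.3,"fingers":-1},{"ax":0,"ay":0,"az":0,"x":0,"y":0,"z":-0.3,"fingers":-1}]'
python3 d.py .447 0 .25 4.9
```

```text
clock: 3.9
tcp_pos: [0.5274, 0.0066, 0.2163]
eef_rot: [180.0, -0.2, 4.7]
force: [0.1, 0.0, -0.4]
opening: 0.0449
gripper_force: 61.5
t3.90 pos [0.5274 0.0066 0.2163] rpy [179.97  -0.18   4.68] F [ 0.1  0.  -0.4] open 0.0449 gf 61.5
units [-0.806  0.    -0.339] az -0.005
```

```bash
python3 -m crank '[{"ax":0,"ay":0,"az":0,"x":-0.3,"y":0,"z":0,"fingers":-1},{"ax":0,"ay":0,"az":0,"x":-0.7,"y":0,"z":0,"fingers":-1},{"ax":0,"ay":0,"az":0,"x":-0.9,"y":0,"z":0,"fingers":-1},{"ax":0,"ay":0,"az":0,"x":-0.9,"y":0,"z":0,"fingers":-1}]'
python3 -m crank '[{"ax":0,"ay":0,"az":0,"x":0,"y":0,"z":-0.5,"fingers":-1},{"ax":0,"ay":0,"az":0,"x":0,"y":-0.3,"z":-0.5,"fingers":-1},{"ax":0,"ay":0,"az":0,"x":0,"y":-0.7,"z":-0.5,"fingers":-1},{"ax":0,"ay":0,"az":0.05,"x":0,"y":-1,"z":-0.5,"fingers":-1},{"ax":0,"ay":0,"az":0.05,"x":0,"y":-1,"z":-0.5,"fingers":-1}]'
python3 -m crank '[{"ax":0,"ay":0,"az":0,"x":0,"y":-0.5,"z":0,"fingers":-1},{"ax":0,"ay":0,"az":0,"x":0,"y":-1,"z":0,"fingers":-1},{"ax":0,"ay":0,"az":0,"x":0,"y":-1,"z":0,"fingers":-1}]'
python3 d.py .435 .247 .265 2.1; python3 w.py w2 .25
```

```text
clock: 4.4
tcp_pos: [0.4365, -0.0008, 0.2144]
eef_rot: [180.0, -0.1, 4.7]
force: [0.7, 1.0, -0.4]
opening: 0.045
gripper_force: 61.4
clock: 5.03
tcp_pos: [0.4293, 0.1007, 0.2638]
eef_rot: [-180.0, 0.0, 2.6]
force: [-0.9, -0.1, -1.5]
opening: 0.0448
gripper_force: 61.9
clock: 5.4
tcp_pos: [0.4248, 0.2008, 0.2635]
eef_rot: [180.0, 0.1, 2.7]
force: [0.0, -0.1, -1.4]
opening: 0.0447
gripper_force: 62.3
t5.40 pos [0.4248 0.2008 0.2635] rpy [1.80e+02 7.00e-02 2.68e+00] F [ 0.  -0.1 -1.4] open 0.0447 gf 62.3
units [ 0.124 -0.456 -0.015] az 0.013
2279 yaw 7.014115 y@.525 0.25084567 y@.575 0.2569974
{np.float64(0.47): 32, np.float64(0.4725): 72, np.float64(0.475): 86, np.float64(0.4775): 91, np.float64(0.48): 68, np.float64(0.4825): 13}
```

View pics/w2.png

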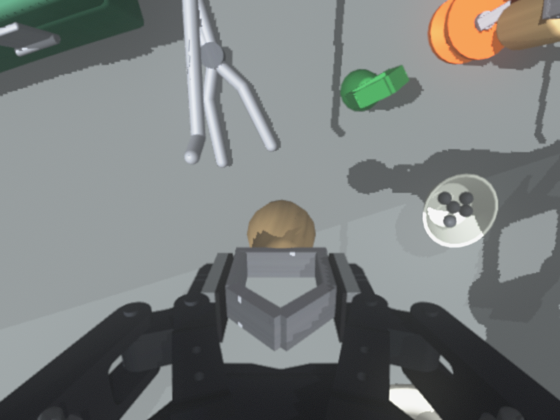

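The egg float is held squarely at (280,290). The spare bar runs (190,10)–(192,157) in the image. I'm refitting that bar, since the line fit was contaminated.

Run:
```python
from h import *
P=np.load('wrist.npz')['P'].reshape(-1,3)
q=P[(P[:,2]>.198)&(P[:,2]<.207)&(abs(P[:,1]-.25)<.02)&(P[:,0]>.48)&(P[:,0]<.6)]
for a in np.arange(.48,.6,.015):
    s=q[(q[:,0]>=a)&(q[:,0]<a+.015)]
    if len(s): print(round(a+.0075,4),len(s),np.median(s[:,1]).round(4),s[:,1].min().round(4),s[:,1].max().round(4),s[:,2].max().round(4))
t=P[(P[:,2]>.212)&(P[:,2]<.23)&(abs(P[:,1]-.25)<.02)]; print('tip',np.median(t,0),t.min(0),t.max(0))
```

```text
0.4875 354 0.2482 0.2449 0.2531 0.207
0.5025 450 0.249 0.2453 0.2542 0.2052
0.5175 473 0.2499 0.2463 0.2547 0.2057
0.5325 495 0.2504 0.247 0.2556 0.2063
0.5475 367 0.251 0.2475 0.256 0.2053
tip [0.47578581 0.24788475 0.21760944] [0.47070886 0.24481554 0.21206386] [0.48116918 0.25221321 0.22109309]
```

```bash
python3 -m crank '[{"ax":0,"ay":0,"az":0.01,"x":0.07,"y":-0.46,"z":0,"fingers":-1},{"ax":0,"ay":0,"az":0.01,"x":0.07,"y":-0.46,"z":0.3,"fingers":-1},{"ax":0,"ay":0,"az":0.01,"x":0.07,"y":-0.46,"z":0.48,"fingers":-1},{"ax":0,"ay":0,"az":0.01,"x":0.07,"y":-0.46,"z":0.48,"fingers":-1}]'
python3 d.py .613 .254 .216 2.3
```

```text
clock: 5.95
tcp_pos: [0.4294, 0.2437, 0.2144]
eef_rot: [179.9, 0.2, 1.9]
force: [-0.8, 0.1, -1.1]
opening: 0.0448
gripper_force: 62.6
t5.95 pos [0.4294 0.2437 0.2144] rpy [179.9    0.18   1.89] F [-0.8  0.1 -1.1] open 0.0448 gf 62.6
units [ 1.838 -0.042 -0.022] az -0.009
```

```bash
python3 -m crank '[{"ax":0,"ay":0,"az":0,"x":0.2,"y":-0.03,"z":-0.02,"fingers":-1},{"ax":0,"ay":0,"az":0,"x":0.5,"y":-0.03,"z":-0.02,"fingers":-1},{"ax":0,"ay":0,"az":0,"x":0.8,"y":-0.03,"z":-0.02,"fingers":-1},{"ax":0,"ay":0,"az":0,"x":1,"y":-0.04,"z":-0.02,"fingers":-1}]'
python3 -m crank '[{"ax":0,"ay":0,"az":0,"x":0.4,"y":-0.02,"z":0,"fingers":-1},{"ax":0,"ay":0,"az":0,"x":0.8,"y":-0.02,"z":0,"fingers":-1},{"ax":0,"ay":0,"az":0,"x":0.84,"y":-0.02,"z":0,"fingers":-1},{"ax":0,"ay":0,"az":0,"x":0.84,"y":-0.02,"z":0,"fingers":-1}]'
python3 d.py .613 .2545 .1855 2.3
```

```text
clock: 6.45
tcp_pos: [0.5312, 0.2516, 0.2196]
eef_rot: [-180.0, -0.1, 1.9]
force: [-0.3, 0.7, -0.6]
opening: 0.0452
gripper_force: 62.6
clock: 6.95
tcp_pos: [0.6135, 0.2569, 0.2189]
eef_rot: [-180.0, -0.0, 1.9]
force: [0.0, -0.0, -1.2]
opening: 0.0448
gripper_force: 62.6
t6.95 pos [0.6135 0.2569 0.2189] rpy [-1.7999e+02 -1.0000e-02  1.9300e+00] F [ 0.  -0.  -1.2] open 0.0448 gf 62.6
units [-0.006  0.024  0.334] az -0.008
```

```bash
python3 -m crank '[{"ax":0,"ay":0,"az":0,"x":0,"y":0.025,"z":0.15,"fingers":-1},{"ax":0,"ay":0,"az":0,"x":0,"y":0.025,"z":0.33,"fingers":-1},{"ax":0,"ay":0,"az":0,"x":0,"y":0.025,"z":0.33,"fingers":-1}]'
python3 d.py .613 .2545 .1855 2.3
python3 w.py w3 .25
```

```text
clock: 7.32
tcp_pos: [0.613, 0.2553, 0.1855]
eef_rot: [-180.0, -0.1, 2.0]
force: [0.2, -0.0, 3.6]
opening: 0.0451
gripper_force: 63.5
t7.33 pos [0.613  0.2553 0.1855] rpy [-1.7996e+02 -1.1000e-01  2.0100e+00] F [ 0.2 -0.   3.6] open 0.0451 gf 63.5
units [-0.     0.008  0.   ] az -0.006
5151 yaw 4.1706185 y@.525 0.24806754 y@.575 0.25171354
{np.float64(0.5975): 6, np.float64(0.6): 92, np.float64(0.6025): 175, np.float64(0.605): 361, np.float64(0.6075): 895, np.float64(0.61): 711, np.float64(0.6125): 732, np.float64(0.615): 796, np.float64(0.6175): 1123, np.float64(0.62): 932, np.float64(0.6225): 1200, np.float64(0.625): 1867, np.float64(0.6275): 978, np.float64(0.63): 3}
```

```bash
python3 -m crank '[{"ax":0,"ay":0,"az":0,"x":0,"y":0,"z":0,"fingers":1},{"ax":0,"ay":0,"az":0,"x":0,"y":0,"z":0,"fingers":1},{"ax":0,"ay":0,"az":0,"x":0,"y":0,"z":0,"fingers":1},{"ax":0,"ay":0,"az":0,"x":0,"y":0,"z":0,"fingers":1}]'
python3 -m crank '[{"ax":0,"ay":0,"az":0,"x":0,"y":0,"z":-0.4,"fingers":1},{"ax":0,"ay":0,"az":0,"x":0,"y":0,"z":-1,"fingers":1},{"ax":0,"ay":0,"az":0,"x":0,"y":0,"z":-1,"fingers":1}]'
python3 w.py w4 .25
python3 d.py .577 .0105 .2856 4.8
```

```text
clock: 7.88
tcp_pos: [0.6134, 0.255, 0.185]
eef_rot: [180.0, 0.0, 2.0]
force: [-0.0, -0.5, 0.2]
opening: 0.0853
gripper_force: 0.0
clock: 8.25
tcp_pos: [0.6146, 0.2555, 0.2931]
eef_rot: [-179.8, -0.6, 2.0]
force: [0.6, 0.8, -0.2]
opening: 0.0852
gripper_force: 0.0
2442 yaw 2.687193 y@.525 0.2507378 y@.575 0.25308454
{np.float64(0.605): 30, np.float64(0.6075): 73, np.float64(0.61): 71, np.float64(0.6125): 73, np.float64(0.615): 75, np.float64(0.6175): 79, np.float64(0.62): 41}
t8.30 pos [0.6142 0.2553 0.2894] rpy [-179.88   -0.38    1.99] F [-0.4  0.1 -0.5] open 0.0853 gf 0.0
units [-0.457  2.434  0.029] az -0.063
```

View pics/w4.png

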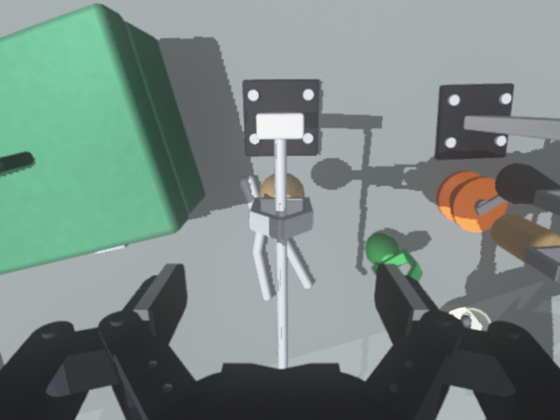

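The egg float hangs on the spare bar at (281,215). Next is the drum float.

```bash
python3 -m crank '[{"ax":0,"ay":0,"az":0,"x":-0.1,"y":0.5,"z":0,"fingers":1},{"ax":0,"ay":0,"az":0,"x":-0.2,"y":1,"z":0,"fingers":1},{"ax":0,"ay":0,"az":0,"x":-0.2,"y":1,"z":0,"fingers":1}]'
python3 -m crank '[{"ax":0,"ay":0,"az":0,"x":-0.1,"y":0.5,"z":0,"fingers":1},{"ax":0,"ay":0,"az":0,"x":-0.2,"y":1,"z":0,"fingers":1},{"ax":0,"ay":0,"az":0,"x":-0.2,"y":1,"z":0,"fingers":1}]'
python3 -m crank '[{"ax":0,"ay":0,"az":-0.06,"x":-0.06,"y":0.43,"z":0,"fingers":1},{"ax":0,"ay":0,"az":-0.06,"x":-0.06,"y":0.43,"z":0,"fingers":1},{"ax":0,"ay":0,"az":-0.06,"x":-0.06,"y":0.43,"z":0,"fingers":1}]'
python3 w.py w5 .01
python3 d.py .577 .0105 .1835 4.8
```

```text
clock: 8.68
tcp_pos: [0.5965, 0.1513, 0.284]
eef_rot: [179.9, 0.1, 1.7]
force: [-0.1, 0.0, -0.2]
opening: 0.0853
gripper_force: 0.0
clock: 9.05
tcp_pos: [0.5801, 0.0516, 0.2842]
eef_rot: [180.0, 0.1, 1.8]
force: [-0.1, 0.1, -0.3]
opening: 0.0852
gripper_force: 0.0
clock: 9.43
tcp_pos: [0.5761, 0.0119, 0.2845]
eef_rot: [-179.9, 0.1, 4.7]
force: [-0.2, 0.3, -0.4]
opening: 0.0856
gripper_force: 0.0
3226 yaw 4.8871818 y@.525 0.006194837 y@.575 0.010470082
{np.float64(0.4775): 6, np.float64(0.48): 39, np.float64(0.4825): 64, np.float64(0.485): 79, np.float64(0.4875): 58, np.float64(0.49): 1, np.float64(0.5675): 3, np.float64(0.57): 63, np.float64(0.5725): 78, np.float64(0.575): 82, np.float64(0.5775): 73, np.float64(0.58): 86, np.float64(0.5825): 99, np.float64(0.585): 1, np.float64(0.62): 6, np.float64(0.6225): 92, np.float64(0.625): 101, np.float64(0.6275): 99, np.float64(0.63): 98, np.float64(0.6325): 103, np.float64(0.635): 79}
t9.47 pos [0.5761 0.012  0.2847] rpy [-1.7995e+02  4.0000e-02  4.7500e+00] F [0.3 0.  0.3] open 0.0855 gf 0.0
units [0.008 0.017 1.012] az -0.001
```

Well aligned, so descend, grip and lift.

```bash
python3 -m crank '[{"ax":0,"ay":0,"az":0,"x":0.01,"y":0.015,"z":0.5,"fingers":1},{"ax":0,"ay":0,"az":0,"x":0.01,"y":0.015,"z":0.9,"fingers":1},{"ax":0,"ay":0,"az":0,"x":0.01,"y":0.015,"z":1,"fingers":1},{"ax":0,"ay":0,"az":0,"x":0.01,"y":0.015,"z":1,"fingers":1}]'
python3 -m crank '[{"ax":0,"ay":0,"az":0,"x":0,"y":0,"z":0,"fingers":-1},{"ax":0,"ay":0,"az":0,"x":0,"y":0,"z":0,"fingers":-1},{"ax":0,"ay":0,"az":0,"x":0,"y":0,"z":0,"fingers":-1},{"ax":0,"ay":0,"az":0,"x":0,"y":0,"z":0,"fingers":-1}]'
python3 -m crank '[{"ax":0,"ay":0,"az":0,"x":0,"y":0,"z":-0.15,"fingers":-1},{"ax":0,"ay":0,"az":0,"x":0,"y":0,"z":-0.31,"fingers":-1},{"ax":0,"ay":0,"az":0,"x":0,"y":0,"z":-0.31,"fingers":-1}]'
python3 d.py .44 -.001 .215 4.8
```

```text
clock: 9.98
tcp_pos: [0.577, 0.01, 0.1855]
eef_rot: [-180.0, 0.0, 4.7]
force: [0.0, -0.2, 0.8]
opening: 0.0853
gripper_force: 0.0
clock: 10.48
tcp_pos: [0.5775, 0.0102, 0.187]
eef_rot: [-179.9, -0.2, 4.7]
force: [-0.2, 5.0, 5.3]
opening: 0.0447
gripper_force: 61.5
clock: 10.85
tcp_pos: [0.5778, 0.0088, 0.2188]
eef_rot: [180.0, -0.2, 4.7]
force: [0.1, -0.7, -1.6]
opening: 0.045
gripper_force: 61.5
t10.85 pos [0.5778 0.0088 0.2188] rpy [179.95  -0.21   4.66] F [ 0.1 -0.7 -1.6] open 0.045 gf 61.5
units [-1.381 -0.014  0.033] az -0.003
```

```bash
python3 -m crank '[{"ax":0,"ay":0,"az":0,"x":-0.3,"y":0,"z":0,"fingers":-1},{"ax":0,"ay":0,"az":0,"x":-0.6,"y":0,"z":0,"fingers":-1},{"ax":0,"ay":0,"az":0,"x":-0.9,"y":0,"z":0,"fingers":-1},{"ax":0,"ay":0,"az":0,"x":-1,"y":0,"z":0,"fingers":-1}]'
python3 -m crank '[{"ax":0,"ay":0,"az":0,"x":-0.3,"y":0,"z":0,"fingers":-1},{"ax":0,"ay":0,"az":0,"x":-0.45,"y":0,"z":0,"fingers":-1},{"ax":0,"ay":0,"az":0,"x":-0.45,"y":0,"z":0,"fingers":-1},{"ax":0,"ay":0,"az":0,"x":-0.45,"y":0,"z":-0.25,"fingers":-1},{"ax":0,"ay":0,"az":0,"x":-0.45,"y":0,"z":-0.5,"fingers":-1}]'
python3 -m crank '[{"ax":0,"ay":0,"az":0.05,"x":0.05,"y":-0.5,"z":0,"fingers":-1},{"ax":0,"ay":0,"az":0.05,"x":0.1,"y":-1,"z":0,"fingers":-1},{"ax":0,"ay":0,"az":0.05,"x":0.1,"y":-1,"z":0,"fingers":-1}]'
python3 -m crank '[{"ax":0,"ay":0,"az":0,"x":0,"y":-0.5,"z":0,"fingers":-1},{"ax":0,"ay":0,"az":0,"x":0,"y":-1,"z":0,"fingers":-1},{"ax":0,"ay":0,"az":0,"x":0,"y":-1,"z":0,"fingers":-1}]'
python3 d.py .433 .2472 .2175 2.2
```

```text
clock: 11.35
tcp_pos: [0.4764, 0.0008, 0.2164]
eef_rot: [180.0, -0.0, 4.7]
force: [0.8, -0.2, -1.0]
opening: 0.0447
gripper_force: 61.5
clock: 11.98
tcp_pos: [0.4332, -0.0027, 0.2664]
eef_rot: [-180.0, 0.0, 4.7]
force: [0.5, 0.3, -1.2]
opening: 0.0451
gripper_force: 61.4
clock: 12.35
tcp_pos: [0.4348, 0.1007, 0.2659]
eef_rot: [-180.0, 0.0, 2.7]
force: [-0.1, -0.4, -1.5]
opening: 0.0449
gripper_force: 61.7
clock: 12.72
tcp_pos: [0.4303, 0.1998, 0.2655]
eef_rot: [-180.0, 0.1, 2.7]
force: [-0.3, 0.0, -1.2]
opening: 0.0446
gripper_force: 62.1
t12.72 pos [0.4303 0.1998 0.2655] rpy [-1.7999e+02  7.0000e-02  2.6600e+00] F [-0.3  0.  -1.2] open 0.0446 gf 62.1
units [ 0.05  -0.472  0.48 ] az 0.01
```

```bash
python3 -m crank '[{"ax":0,"ay":0,"az":0.01,"x":0.05,"y":-0.48,"z":0,"fingers":-1},{"ax":0,"ay":0,"az":0.01,"x":0.05,"y":-0.48,"z":0.25,"fingers":-1},{"ax":0,"ay":0,"az":0.01,"x":0.05,"y":-0.48,"z":0.46,"fingers":-1},{"ax":0,"ay":0,"az":0.01,"x":0.05,"y":-0.48,"z":0.46,"fingers":-1}]'
python3 -m crank '[{"ax":0,"ay":0,"az":0,"x":0.2,"y":0,"z":0,"fingers":-1},{"ax":0,"ay":0,"az":0,"x":0.5,"y":0,"z":0,"fingers":-1},{"ax":0,"ay":0,"az":0,"x":0.8,"y":0,"z":0,"fingers":-1},{"ax":0,"ay":0,"az":0,"x":1,"y":0,"z":0,"fingers":-1},{"ax":0,"ay":0,"az":0,"x":1,"y":0,"z":0,"fingers":-1}]'
python3 d.py .553 .2517 .1865 2.2
```

```text
clock: 13.22
tcp_pos: [0.433, 0.2445, 0.2181]
eef_rot: [179.9, 0.2, 1.9]
force: [-0.3, 0.0, -1.3]
opening: 0.0451
gripper_force: 62.4
clock: 13.85
tcp_pos: [0.5344, 0.2483, 0.2207]
eef_rot: [180.0, -0.0, 1.9]
force: [0.1, -0.8, -1.6]
opening: 0.0447
gripper_force: 62.5
t13.85 pos [0.5344 0.2483 0.2207] rpy [ 1.7999e+02 -3.0000e-02  1.8700e+00] F [ 0.1 -0.8 -1.6] open 0.0447 gf 62.5
units [ 0.187 -0.028  0.342] az -0.007
```

```bash
python3 -m crank '[{"ax":0,"ay":0,"az":0,"x":0.18,"y":-0.03,"z":0,"fingers":-1},{"ax":0,"ay":0,"az":0,"x":0.18,"y":-0.03,"z":0.15,"fingers":-1},{"ax":0,"ay":0,"az":0,"x":0.18,"y":-0.03,"z":0.33,"fingers":-1},{"ax":0,"ay":0,"az":0,"x":0.18,"y":-0.03,"z":0.34,"fingers":-1},{"ax":0,"ay":0,"az":0,"x":0.18,"y":-0.03,"z":0.34,"fingers":-1}]'
python3 -m crank '[{"ax":0,"ay":0,"az":0,"x":0,"y":0,"z":0,"fingers":1},{"ax":0,"ay":0,"az":0,"x":0,"y":0,"z":0,"fingers":1},{"ax":0,"ay":0,"az":0,"x":0,"y":0,"z":0,"fingers":1},{"ax":0,"ay":0,"az":0,"x":0,"y":0,"z":0,"fingers":1}]'
python3 -m crank '[{"ax":0,"ay":0,"az":0,"x":0,"y":0,"z":-0.4,"fingers":1},{"ax":0,"ay":0,"az":0,"x":0,"y":0,"z":-1,"fingers":1},{"ax":0,"ay":0,"az":0,"x":0,"y":0,"z":-1,"fingers":1}]'
python3 w.py w6 .25
python3 d.py .6275 .0148 .2855 4.8
```

```text
clock: 14.48
tcp_pos: [0.5503, 0.2524, 0.1861]
eef_rot: [179.9, -0.0, 2.0]
force: [1.9, -3.2, 2.0]
opening: 0.045
gripper_force: 60.7
clock: 14.98
tcp_pos: [0.5507, 0.2531, 0.1861]
eef_rot: [-180.0, 0.0, 2.0]
force: [1.2, -0.0, 0.5]
opening: 0.0854
gripper_force: 0.0
clock: 15.35
tcp_pos: [0.552, 0.2536, 0.2935]
eef_rot: [-179.8, -0.6, 2.0]
force: [0.7, -0.1, -0.1]
opening: 0.085
gripper_force: 0.0
3302 yaw 2.6641512 y@.525 0.250867 y@.575 0.2531936
{np.float64(0.47): 4, np.float64(0.4725): 32, np.float64(0.475): 58, np.float64(0.4775): 75, np.float64(0.48): 58, np.float64(0.4825): 13, np.float64(0.5425): 54, np.float64(0.545): 72, np.float64(0.5475): 69, np.float64(0.55): 76, np.float64(0.5525): 73, np.float64(0.555): 86, np.float64(0.5575): 12, np.float64(0.605): 41, np.float64(0.6075): 92, np.float64(0.61): 90, np.float64(0.6125): 97, np.float64(0.615): 93, np.float64(0.6175): 99, np.float64(0.62): 35}
t15.40 pos [0.5516 0.2534 0.2899] rpy [-179.87   -0.35    1.99] F [ 0.5 -0.9 -0. ] open 0.0857 gf 0.0
units [0.676 2.411 0.043] az -0.062
```

View pics/w6.png

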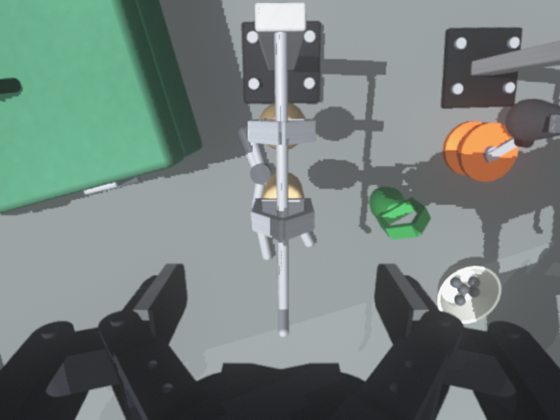

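Both floats hang on the spare bar at (283,215) and (282,132). Next is the sinker.

```bash
python3 -m crank '[{"ax":0,"ay":0,"az":0,"x":0.15,"y":0.5,"z":0,"fingers":1},{"ax":0,"ay":0,"az":0,"x":0.3,"y":1,"z":0,"fingers":1},{"ax":0,"ay":0,"az":0,"x":0.3,"y":1,"z":0,"fingers":1}]'
python3 -m crank '[{"ax":0,"ay":0,"az":0,"x":0.15,"y":0.5,"z":0,"fingers":1},{"ax":0,"ay":0,"az":0,"x":0.3,"y":1,"z":0,"fingers":1},{"ax":0,"ay":0,"az":0,"x":0.3,"y":1,"z":0,"fingers":1}]'
python3 -m crank '[{"ax":0,"ay":0,"az":-0.06,"x":0.08,"y":0.41,"z":0,"fingers":1},{"ax":0,"ay":0,"az":-0.06,"x":0.08,"y":0.41,"z":0,"fingers":1},{"ax":0,"ay":0,"az":-0.06,"x":0.08,"y":0.41,"z":0,"fingers":1}]'
python3 w.py w7 .012
python3 d.py .628 .0149 .185 4.8
```

```text
clock: 15.78
tcp_pos: [0.5849, 0.1509, 0.2841]
eef_rot: [179.9, 0.2, 1.7]
force: [0.2, 1.5, 0.2]
opening: 0.0855
gripper_force: 0.0
clock: 16.15
tcp_pos: [0.618, 0.0528, 0.2842]
eef_rot: [180.0, 0.2, 1.8]
force: [-0.8, 0.2, -0.3]
opening: 0.0857
gripper_force: 0.0
clock: 16.52
tcp_pos: [0.6268, 0.016, 0.2857]
eef_rot: [-179.9, 0.1, 4.7]
force: [0.6, 0.0, -0.2]
opening: 0.0857
gripper_force: 0.0
2278 yaw 4.9247866 y@.525 0.0061616697 y@.575 0.010469973
{np.float64(0.62): 2, np.float64(0.6225): 76, np.float64(0.625): 83, np.float64(0.6275): 78, np.float64(0.63): 78, np.float64(0.6325): 80, np.float64(0.635): 88, np.float64(0.6375): 1}
t16.57 pos [0.6268 0.0162 0.2859] rpy [-1.7995e+02  4.0000e-02  4.7600e+00] F [-0.5  1.1 -0.2] open 0.0858 gf 0.0
units [0.011 0.015 1.009] az -0.001
```

```bash
python3 -m crank '[{"ax":0,"ay":0,"az":0,"x":0.02,"y":0.015,"z":0.5,"fingers":1},{"ax":0,"ay":0,"az":0,"x":0.02,"y":0.015,"z":0.9,"fingers":1},{"ax":0,"ay":0,"az":0,"x":0.02,"y":0.015,"z":1,"fingers":1},{"ax":0,"ay":0,"az":0,"x":0.02,"y":0.015,"z":1,"fingers":1}]'
python3 -m crank '[{"ax":0,"ay":0,"az":0,"x":0,"y":0,"z":0,"fingers":-1},{"ax":0,"ay":0,"az":0,"x":0,"y":0,"z":0,"fingers":-1},{"ax":0,"ay":0,"az":0,"x":0,"y":0,"z":0,"fingers":-1},{"ax":0,"ay":0,"az":0,"x":0,"y":0,"z":0,"fingers":-1},{"ax":0,"ay":0,"az":0,"x":0,"y":0,"z":0,"fingers":-1}]'
python3 -m crank '[{"ax":0,"ay":0,"az":0,"x":0,"y":0,"z":-0.15,"fingers":-1},{"ax":0,"ay":0,"az":0,"x":0,"y":0,"z":-0.31,"fingers":-1},{"ax":0,"ay":0,"az":0,"x":0,"y":0,"z":-0.31,"fingers":-1},{"ax":0,"ay":0,"az":0,"x":0,"y":0,"z":-0.31,"fingers":-1}]'
python3 d.py .44 -.001 .215 4.8
```

```text
clock: 17.08
tcp_pos: [0.6291, 0.014, 0.1867]
eef_rot: [-180.0, 0.0, 4.7]
force: [-0.2, 0.0, 0.1]
opening: 0.0854
gripper_force: 0.0
clock: 17.7
tcp_pos: [0.6299, 0.0147, 0.1884]
eef_rot: [-179.9, -0.2, 4.8]
force: [0.2, 5.0, 3.3]
opening: 0.0449
gripper_force: 61.1
clock: 18.2
tcp_pos: [0.6293, 0.013, 0.2171]
eef_rot: [180.0, 0.0, 4.7]
force: [-0.0, 0.3, -3.5]
opening: 0.0455
gripper_force: 62.0
t18.20 pos [0.6293 0.013  0.2171] rpy [1.80e+02 1.00e-02 4.67e+00] F [-0.   0.3 -3.5] open 0.0455 gf 62.0
units [-1.898 -0.015  0.022] az -0.003
```

```bash
python3 -m crank '[{"ax":0,"ay":0,"az":0,"x":-0.2,"y":-0.01,"z":-0.02,"fingers":-1},{"ax":0,"ay":0,"az":0,"x":-0.5,"y":-0.01,"z":-0.02,"fingers":-1},{"ax":0,"ay":0,"az":0,"x":-0.8,"y":-0.01,"z":-0.02,"fingers":-1},{"ax":0,"ay":0,"az":0,"x":-1,"y":-0.01,"z":-0.02,"fingers":-1}]'
python3 -m crank '[{"ax":0,"ay":0,"az":0,"x":-0.3,"y":0,"z":-0.02,"fingers":-1},{"ax":0,"ay":0,"az":0,"x":-0.6,"y":0,"z":-0.02,"fingers":-1},{"ax":0,"ay":0,"az":0,"x":-0.9,"y":0,"z":-0.02,"fingers":-1},{"ax":0,"ay":0,"az":0,"x":-0.96,"y":0,"z":-0.02,"fingers":-1},{"ax":0,"ay":0,"az":0,"x":-0.96,"y":0,"z":-0.02,"fingers":-1}]'
python3 -m crank '[{"ax":0,"ay":0,"az":0,"x":0,"y":0,"z":-0.4,"fingers":-1},{"ax":0,"ay":0,"az":0,"x":0,"y":0,"z":-0.8,"fingers":-1},{"ax":0,"ay":0,"az":0,"x":0,"y":0,"z":-1,"fingers":-1},{"ax":0,"ay":0,"az":0,"x":0,"y":0,"z":-1,"fingers":-1}]'
python3 -m crank '[{"ax":0,"ay":0,"az":0,"x":0.05,"y":0.3,"z":-0.4,"fingers":-1},{"ax":0,"ay":0,"az":0.12,"x":0.1,"y":0.7,"z":-0.8,"fingers":-1},{"ax":0,"ay":0,"az":0.23,"x":0.1,"y":1,"z":-0.8,"fingers":-1},{"ax":0,"ay":0,"az":0.23,"x":0.1,"y":1,"z":-0.8,"fingers":-1}]'
python3 - <<'E'
from h import *
for n in ['wrist','top']:
    c=cam(n); im,d=viewer.snapshot(n); P=cloud(c,d); cv2.imwrite(f'pics/b_{n}.png',im); np.savez(f'b_{n}.npz',im=im,P=P)
    ok=d>0
    for lo,hi in [(.244,.262),(.196,.211)]:
        m=ok&(P[...,2]>lo)&(P[...,2]<hi)&(P[...,0]>.4)&(P[...,0]<.65)&(P[...,1]<-.16)&(P[...,1]>-.36); q=P[m]
        print(n,lo,len(q), cv2.minAreaRect(q[:,:2].astype(np.float32)) if len(q)>5 else '')
E
python3 d.py .539 -.2615 .36 -6
```

```text
clock: 18.7
tcp_pos: [0.5281, 0.0058, 0.2184]
eef_rot: [-180.0, 0.1, 4.7]
force: [-0.4, 0.5, -3.3]
opening: 0.045
gripper_force: 61.9
clock: 19.32
tcp_pos: [0.4339, -0.0019, 0.2211]
eef_rot: [180.0, -0.0, 4.7]
force: [0.0, -0.7, -4.0]
opening: 0.0447
gripper_force: 61.9
clock: 19.82
tcp_pos: [0.435, -0.0019, 0.3227]
eef_rot: [180.0, -0.2, 4.7]
force: [-0.3, -0.4, -3.7]
opening: 0.0446
gripper_force: 62.6
clock: 20.32
tcp_pos: [0.4527, -0.1025, 0.3991]
eef_rot: [-180.0, 0.2, -5.9]
force: [0.1, -0.6, -4.7]
opening: 0.0448
gripper_force: 63.2
wrist 0.244 5189 ((0.5400051474571228, -0.25943100452423096), (0.10223904252052307, 0.11278589814901352), 84.42361450195312)
wrist 0.196 10863 ((0.5051437616348267, -0.23669850826263428), (0.12987886369228363, 0.18730711936950684), 75.51189422607422)
top 0.244 429 ((0.552532434463501, -0.2610434889793396), (0.10101505368947983, 0.14338275790214539), 84.48346710205078)
top 0.196 1617 ((0.5166827440261841, -0.2786722183227539), (0.22121356427669525, 0.12166494876146317), 0.0953785702586174)
t20.43 pos [ 0.4523 -0.1007  0.3993] rpy [-179.94    0.18   -5.64] F [-0.5  0.5 -3. ] open 0.0448 gf 63.2
units [1.022 1.515 0.389] az 0.008
```

View pics/b_wrist.png

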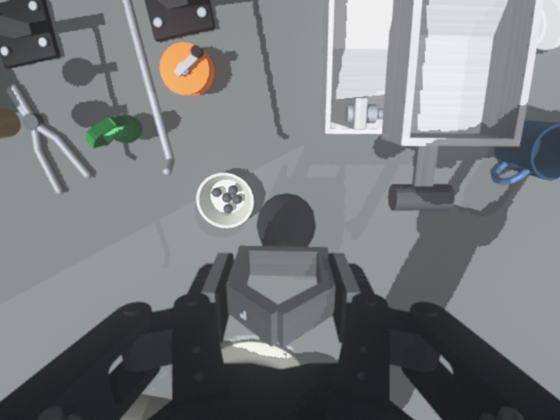

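The wrist view shows the sinker held at (285,290), and the bucket rim (405–535, up to 140) and counterweight (420,197) undisturbed. I'm moving above the floor spot.

```bash
python3 -m crank '[{"ax":0,"ay":0,"az":0,"x":0.2,"y":0.35,"z":0,"fingers":-1},{"ax":0,"ay":0,"az":0,"x":0.45,"y":0.7,"z":0,"fingers":-1},{"ax":0,"ay":0,"az":0,"x":0.7,"y":1,"z":0,"fingers":-1},{"ax":0,"ay":0,"az":0,"x":0.7,"y":1,"z":0,"fingers":-1}]'
python3 -m crank '[{"ax":0,"ay":0,"az":0,"x":0.2,"y":0.3,"z":0,"fingers":-1},{"ax":0,"ay":0,"az":0,"x":0.3,"y":0.5,"z":0,"fingers":-1},{"ax":0,"ay":0,"az":0,"x":0.3,"y":0.5,"z":0,"fingers":-1},{"ax":0,"ay":0,"az":0,"x":0.3,"y":0.5,"z":0,"fingers":-1}]'
python3 d.py .538 -.260 .31 -5.6
```

```text
clock: 20.92
tcp_pos: [0.513, -0.2081, 0.3977]
eef_rot: [-179.9, 0.3, -5.7]
force: [-0.5, 0.6, -4.2]
opening: 0.0449
gripper_force: 63.7
clock: 21.42
tcp_pos: [0.5366, -0.2584, 0.4013]
eef_rot: [-180.0, 0.0, -5.6]
force: [0.7, -0.5, -4.2]
opening: 0.0445
gripper_force: 63.9
t21.43 pos [ 0.5366 -0.2584  0.4013] rpy [-1.7996e+02  2.0000e-02 -5.5700e+00] F [ 0.7 -0.5 -4.2] open 0.0445 gf 63.9
units [0.016 0.015 0.913] az 0.001
```

```bash
python3 -m crank '[{"ax":0,"ay":0,"az":0,"x":0.015,"y":0.015,"z":0.3,"fingers":-1},{"ax":0,"ay":0,"az":0,"x":0.015,"y":0.015,"z":0.6,"fingers":-1},{"ax":0,"ay":0,"az":0,"x":0.015,"y":0.015,"z":0.8,"fingers":-1},{"ax":0,"ay":0,"az":0,"x":0.015,"y":0.015,"z":0.91,"fingers":-1},{"ax":0,"ay":0,"az":0,"x":0.015,"y":0.015,"z":0.91,"fingers":-1}]'
python3 -m crank '[{"ax":0,"ay":0,"az":0,"x":0,"y":0,"z":0.02,"fingers":-1},{"ax":0,"ay":0,"az":0,"x":0,"y":0,"z":0.02,"fingers":-1}]'
python3 d.py 0 0 0
python3 -m crank '[{"ax":0,"ay":0,"az":0,"x":0,"y":0,"z":0.02,"fingers":-1},{"ax":0,"ay":0,"az":0,"x":0,"y":0,"z":0.02,"fingers":-1}]'
python3 d.py 0 0 0
python3 - <<'E'
from h import *
im,d=viewer.snapshot('scene'); cv2.imwrite('pics/b2.png',cv2.resize(im[120:300,150:330],None,fx=3.2,fy=3.2,interpolation=2))
E
```

```text
clock: 22.05
tcp_pos: [0.5378, -0.2607, 0.3101]
eef_rot: [-180.0, 0.0, -5.6]
force: [1.2, 0.1, -3.5]
opening: 0.0447
gripper_force: 63.8
clock: 22.3
tcp_pos: [0.5382, -0.2615, 0.3093]
eef_rot: [180.0, -0.1, -5.7]
force: [-0.9, 0.2, -2.4]
opening: 0.0448
gripper_force: 63.8
t22.30 pos [ 0.5382 -0.2615  0.3093] rpy [ 1.7997e+02 -8.0000e-02 -5.6600e+00] F [-0.9  0.2 -2.4] open 0.0448 gf 63.8
clock: 22.55
tcp_pos: [0.538, -0.2615, 0.3062]
eef_rot: [-180.0, 0.0, -5.7]
force: [-0.4, -0.3, -4.0]
opening: 0.0451
gripper_force: 63.8
t22.55 pos [ 0.538  -0.2615  0.3062] rpy [-1.80e+02  1.00e-02 -5.67e+00] F [-0.4 -0.3 -4. ] open 0.0451 gf 63.8
```

View pics/b2.png

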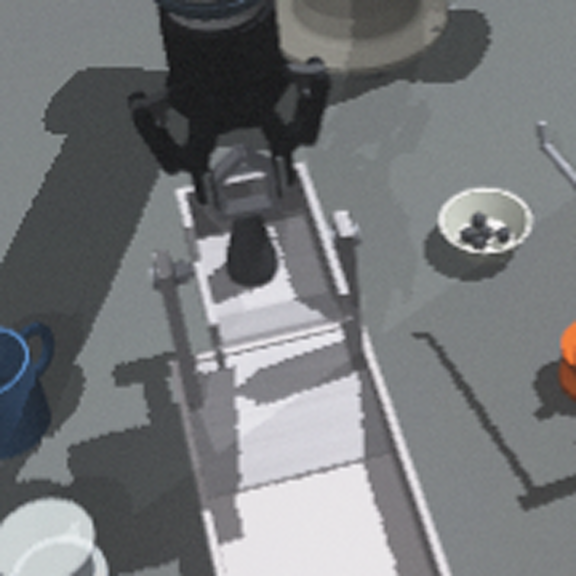

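The sinker is inside the bucket with its base at (252,272), just above the floor. I'm lowering gently until contact.

```bash
python3 -m crank '[{"ax":0,"ay":0,"az":0,"x":0,"y":0,"z":0.015,"fingers":-1},{"ax":0,"ay":0,"az":0,"x":0,"y":0,"z":0.015,"fingers":-1}]'
python3 -m crank '[{"ax":0,"ay":0,"az":0,"x":0,"y":0,"z":0,"fingers":-1}]'
```

```text
clock: 22.85
tcp_pos: [0.5381, -0.2615, 0.3051]
eef_rot: [180.0, -0.0, -5.7]
force: [-0.4, -0.5, -1.5]
opening: 0.0446
gripper_force: 64.1
clock: 22.98
tcp_pos: [0.538, -0.2615, 0.3052]
eef_rot: [180.0, -0.0, -5.7]
force: [0.6, -0.1, -0.7]
opening: 0.0449
gripper_force: 64.1
```

The force on the tool has dropped to about −1 N, so the sinker is standing on the floor. I'm releasing it and rising.

```bash
python3 -m crank '[{"ax":0,"ay":0,"az":0,"x":0,"y":0,"z":0,"fingers":1},{"ax":0,"ay":0,"az":0,"x":0,"y":0,"z":0,"fingers":1},{"ax":0,"ay":0,"az":0,"x":0,"y":0,"z":0,"fingers":1},{"ax":0,"ay":0,"az":0,"x":0,"y":0,"z":-0.3,"fingers":1},{"ax":0,"ay":0,"az":0,"x":0,"y":0,"z":-0.8,"fingers":1}]'
python3 -m crank '[{"ax":0,"ay":0,"az":0,"x":0,"y":0,"z":-0.2,"fingers":1},{"ax":0,"ay":0,"az":0,"x":0,"y":0,"z":-0.2,"fingers":-1},{"ax":0,"ay":0,"az":0,"x":0,"y":0,"z":-0.2,"fingers":-1},{"ax":0,"ay":0,"az":0,"x":0,"y":0,"z":-0.2,"fingers":-1},{"ax":0,"ay":0,"az":0,"x":0,"y":0,"z":-0.2,"fingers":-1}]'
python3 d.py 0 0 0
cat > b.py <<'E'
import sys; from h import *
c=cam('scene'); im,d=viewer.snapshot('scene'); P=cloud(c,d); cv2.imwrite(f'pics/{sys.argv[1]}.png',cv2.resize(im[120:345,130:390],None,fx=2.6,fy=2.6,interpolation=2))
ct=cam('top'); it,dt=viewer.snapshot('top'); Q=cloud(ct,dt)
for n,A,dd in [('scene',P,d),('top',Q,dt)]:
    q=A[(dd>0)&(A[...,2]>.225)&(A[...,2]<.30)&(A[...,0]>.40)&(A[...,0]<.62)&(A[...,1]<-.2)&(A[...,1]>-.32)]
    if len(q)>5: print(n,len(q),np.median(q,0).round(3),q.min(0).round(3),q.max(0).round(3))
E
python3 b.py b3
```

```text
clock: 23.6
tcp_pos: [0.5377, -0.2613, 0.3834]
eef_rot: [-179.9, 0.2, -5.7]
force: [1.6, 0.2, 0.2]
opening: 0.0855
gripper_force: 0.0
clock: 24.22
tcp_pos: [0.5379, -0.2614, 0.4036]
eef_rot: [-180.0, 0.1, -5.7]
force: [-0.6, 0.5, 1.3]
opening: 0.012
gripper_force: 0.0
t24.23 pos [ 0.5379 -0.2614  0.4036] rpy [-1.7996e+02  1.0000e-01 -5.6600e+00] F [-0.6  0.5  1.3] open 0.012 gf 0.0
scene 341 [ 0.545 -0.258  0.279] [ 0.524 -0.288  0.226] [ 0.556 -0.227  0.286]
top 477 [ 0.532 -0.258  0.28 ] [ 0.515 -0.289  0.225] [ 0.551 -0.228  0.285]
```

View pics/b3.png

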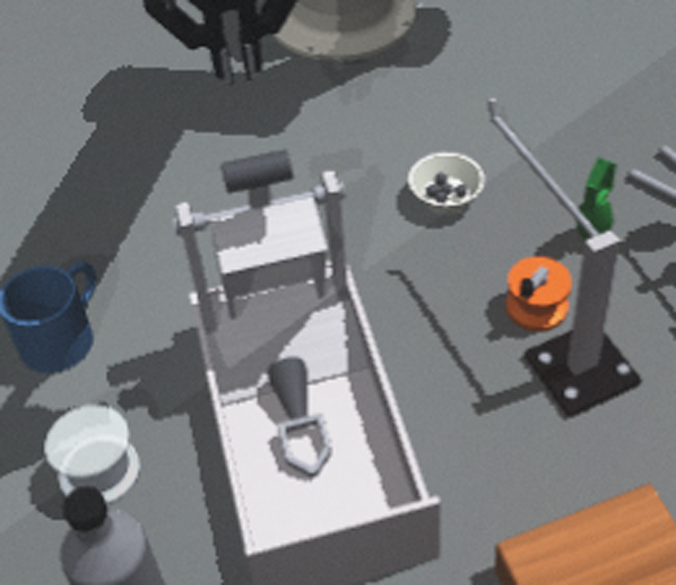

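The bucket tipped and the sinker lies in the tray at (295,410). The counterweight is up at (257,170). I'm going ahead of it with shut fingers.

```bash
python3 -m crank '[{"ax":0,"ay":0,"az":0,"x":0.3,"y":-0.03,"z":0,"fingers":-1},{"ax":0,"ay":0,"az":0,"x":0.6,"y":-0.03,"z":0,"fingers":-1},{"ax":0,"ay":0,"az":0,"x":0.6,"y":-0.03,"z":0.4,"fingers":-1},{"ax":0,"ay":0,"az":0,"x":0.6,"y":-0.03,"z":0.9,"fingers":-1},{"ax":0,"ay":0,"az":0,"x":0.6,"y":-0.03,"z":0.9,"fingers":-1}]'
python3 -m crank '[{"ax":0,"ay":0,"az":0,"x":0,"y":0,"z":0.38,"fingers":-1},{"ax":0,"ay":0,"az":0,"x":0,"y":0,"z":0.38,"fingers":-1},{"ax":0,"ay":0,"az":0,"x":0,"y":0,"z":0.38,"fingers":-1}]'
python3 -m crank '[{"ax":0,"ay":0,"az":0,"x":-0.15,"y":0,"z":0,"fingers":-1},{"ax":0,"ay":0,"az":0,"x":-0.3,"y":0,"z":0,"fingers":-1},{"ax":0,"ay":0,"az":0,"x":-0.45,"y":0,"z":0,"fingers":-1},{"ax":0,"ay":0,"az":0,"x":-0.6,"y":0,"z":0,"fingers":-1},{"ax":0,"ay":0,"az":0,"x":-0.6,"y":0,"z":0,"fingers":-1}]'
python3 d.py .45 -.25 .275 -5.6
```

```text
clock: 24.95
tcp_pos: [0.5965, -0.2636, 0.3068]
eef_rot: [-179.7, 0.8, -5.7]
force: [0.1, -0.8, 0.8]
opening: 0.0001
gripper_force: 0.0
clock: 25.32
tcp_pos: [0.5986, -0.2648, 0.2806]
eef_rot: [179.9, -0.2, -5.7]
force: [0.5, -0.2, 0.4]
opening: -0.0001
gripper_force: 0.0
clock: 25.95
tcp_pos: [0.5386, -0.2589, 0.2809]
eef_rot: [179.9, -0.3, -5.7]
force: [1.8, 0.4, 0.5]
opening: 0.0001
gripper_force: 0.7
t25.95 pos [ 0.5386 -0.2589  0.2809] rpy [179.87  -0.32  -5.69] F [1.8 0.4 0.5] open 0.0001 gf 0.7
units [-0.891 -0.001  0.054] az -0.002
```

```bash
python3 -m crank '[{"ax":0,"ay":0,"az":0,"x":-0.2,"y":0,"z":0.03,"fingers":-1},{"ax":0,"ay":0,"az":0,"x":-0.4,"y":0,"z":0.06,"fingers":-1},{"ax":0,"ay":0,"az":0,"x":-0.6,"y":0,"z":0.1,"fingers":-1},{"ax":0,"ay":0,"az":0,"x":-0.8,"y":0,"z":0.14,"fingers":-1},{"ax":0,"ay":0,"az":0,"x":-0.95,"y":0,"z":0.18,"fingers":-1}]'
python3 -m crank '[{"ax":0,"ay":0,"az":0,"x":0,"y":0,"z":0,"fingers":-1},{"ax":0,"ay":0,"az":0,"x":0,"y":0,"z":0,"fingers":-1}]'
python3 -m crank '[{"ax":0,"ay":0,"az":0,"x":0,"y":0,"z":-0.4,"fingers":-1},{"ax":0,"ay":0,"az":0,"x":0,"y":0,"z":-1,"fingers":-1},{"ax":0,"ay":0,"az":0,"x":0,"y":0,"z":-1,"fingers":-1}]'
python3 -m crank '[{"ax":0,"ay":0,"az":0,"x":-0.9,"y":0,"z":0,"fingers":-1},{"ax":0,"ay":0,"az":0,"x":-0.9,"y":0,"z":0,"fingers":-1},{"ax":0,"ay":0,"az":0,"x":-0.9,"y":0,"z":0,"fingers":-1}]'
python3 - <<'E'
from h import *
im,d=viewer.snapshot('scene'); cv2.imwrite('pics/fin.png',cv2.resize(im[100:340,120:480],None,fx=2.2,fy=2.2,interpolation=2))
E
```

```text
clock: 26.58
tcp_pos: [0.4439, -0.2493, 0.2605]
eef_rot: [179.9, -0.1, -5.7]
force: [-0.6, 0.0, 0.2]
opening: 0.0
gripper_force: 0.0
clock: 26.82
tcp_pos: [0.4446, -0.2493, 0.2598]
eef_rot: [180.0, -0.1, -5.7]
force: [-0.4, 0.7, -0.8]
opening: -0.0001
gripper_force: 0.0
clock: 27.2
tcp_pos: [0.4451, -0.2495, 0.3653]
eef_rot: [179.7, -0.5, -5.6]
force: [0.1, 1.5, 0.3]
opening: -0.0001
gripper_force: 0.0
clock: 27.58
tcp_pos: [0.3536, -0.2403, 0.3593]
eef_rot: [180.0, -0.1, -5.7]
force: [0.7, -0.6, -0.3]
opening: 0.0001
gripper_force: 0.0
```

View pics/fin.png

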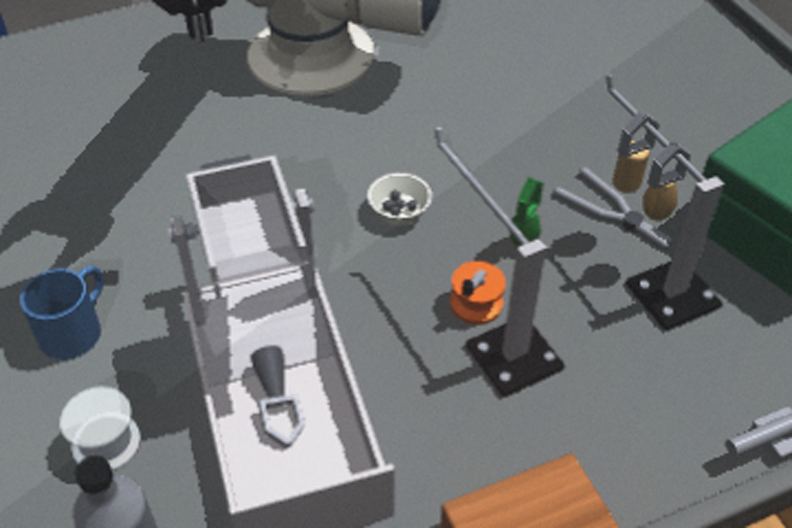

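The bucket is upright at (245,220), the sinker is in the tray at (275,390), and both floats hang on the spare bar at (635,160) and (660,190). The other tackle is undisturbed, so I'm handing in.

```bash
python3 -m crank '[{"ax":0,"ay":0,"az":0,"x":0,"y":0,"z":0,"fingers":-1},{"ax":0,"ay":0,"az":0,"x":0,"y":0,"z":0,"fingers":-1}]'; python3 -c "
from station import job; print(job.job_done())"
```

```text
clock: 27.88
tcp_pos: [0.3549, -0.2403, 0.3582]
eef_rot: [-180.0, 0.1, -5.6]
force: [0.5, -0.2, -0.1]
opening: -0.0003
gripper_force: 0.0
the job is handed in; nothing more can be done
None
```

The job is done and handed in at about 28 s: both floats hang on the spare hook, the sinker tripped the bucket and lies in the tray, the bucket stands upright again, and the other tackle looks undisturbed in the final picture.

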